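# Rock the stuck blade unit out of an upturned blender jar

## Robot

A 6-joint arm with a two-finger parallel gripper is mounted at the origin on the work surface. World frame = base frame: x ahead of the robot, y to its left, z up, the work surface at z = 0. Lengths are in m, angles in rad, forces in N, time in s.
With the tool pointing down it reaches from about 0.375 to 0.75 m from the base axis. Payload 9 kg.
Tool frame: the origin (TCP) lies at the very end of the fingers, on their centre line; the grasp point (between the pads) lies 19 mm behind it (bot.hold_point_z is the distance from the TCP to the grasp point, in m); y points along the fingers, z is the direction in which the jaws open and shut, and the axes are right-handed (so a half turn about y gives the same grasp; the last joint's range is limited). The gripper opens to 85 mm and grips with 20 to 120 N. Pads are 22 mm wide; open, the fingers measure 114 mm over their backs; the gripper's body (76 mm by 85 mm) begins 54 mm behind the grasp point. The pads swing forward as they close: fully open they stand 13 mm farther back than shut.
Start: joints at [0.954, 0.104, 0.097, 1.564, 0, 1.353], TCP at [0.233, 0.553, 0.231] pointing down, gripper open.
Joint ranges: [-2.99, 2.99], [-0.84, 1.86], [-1.1, 1.16], [-1.84, 2.11], [-1.51, 1.56], [-3.14, 3.14]. Speed limits (rad/s): [2.22, 2.22, 2.57, 3.14, 3.14, 3.14].

## Interface

Orientations are given as a rotation vector (axis times angle).
In Python, from bench import bot, vision gives the robot as it stands.
- The arm moves only by the tool drive_tool, never from a script. Its argument "series" is a list of rows, each a list of 7 numbers: the shift along the tool's x, y, z in mm, then the turn, a rotation vector about the tool's x, y, z in degrees, then the finger opening in mm, from 0 to 85.4. A call has 1 to 12 rows; each row is the pose to reach, as a shift and turn from the pose measured when the call began, along the tool's axes at that moment; what a row does not reach only later rows make up. A row lasts 1/10 s, in which the tool goes at most 50 mm and 8.59 degrees, less where a joint would pass 70% of its speed; a pose out of reach is approached as far as the arm can. A call with a gripper value outside its range is refused whole. The fingers move at their own pace and stop on an object; "grip_force" is the grip in N (left out, the last holds). Time passes only in rows, so rows that repeat a pose let the fingers close. It gives the time, the measured TCP pose, the force and the opening at its end, in the units of the state.
- bot.observe(): the state, without advancing time (a new reading comes with each control period).
- vision.snapshot(name): name is "side" or "top" or "wrist"; returns (picture, depth): 400x640x3 uint8, red, green, blue; 400x640 float32, m along the optical axis (not along the pixel's ray), 0 where there is no reading.
- vision.camera_model(name): a dict with "fx", "fy", "cx", "cy" (pixels), "dist" ([k1, k2, p1, p2, k3] as OpenCV has them; the pictures are not rectified), "R" (3x3) and "t" (3): a world point X has camera coordinates R X + t; the wrist camera has in their place "tool_from_camera" (4x4, takes a point from camera to tool coordinates, whose origin is the TCP and whose axes are the tool frame's). Camera axes: x right, y down, z forward; pixel columns grow to the right and rows downward; lengths in m; the calibration is good to about 2 mm. A picture is of the moment at which its call begins: read the wrist's pose just before it. camera_model takes no time and is no camera call.
- bot.job_done(): hands the job in, once; it reports no verdict.
The state is a dict: "t": time; "q": joint angles; "qvel": joint speeds; "joint_torque": joint torques, N m; "eef_pos": TCP position; "tool_rot": TCP orientation; "force": force on the tool from outside, world axes, zero at the start; "ft_torque": the same for the moment, N m; "width": finger opening in m.
Only numpy, scipy, OpenCV 4.12 (cv2) and the standard library are available. Lean on these libraries where they do the work, as an engineer would, in place of code of your own. Each camera call takes 0.05 s, during which the arm holds its last target.

## Task

The blender jar stands upside down on the counter with its screw collar already off, and the blade unit is stuck in the silicone seal at its top. Take the blade unit by its square hub and rock it from ear to ear, first up on the side above the jar's handle, then up on the other side, until both ears are out of the seal; the jar must stay standing in its place and the things around it are left alone. Then raise the unit, level, until its knives are just clear above the jar, and finish holding it there.

Things in the scene. Friction and masses are not known exactly. Their poses are not given: they have to be found in the camera images.
- jar: Glass blender jar, 1.3 kg, loose, upside down on its mouth (150 mm across), 184 mm tall with its seal, narrowing to a threaded neck 86 mm across. A black plastic handle reaches sideways to 119 mm from the axis, 24 to 138 mm above the counter. Origin: on its axis at counter level; z up, +y towards the handle. Pulling up or sideways at its top tips or lifts it; leaning on it keeps it down.
- seal (a point): Centre of the top face of the white silicone seal fixed on the jar's neck (82 mm outside, 60 mm bore), 184 mm above the jar's origin; same axes. The unit's flange rests here. A straight pull on the unit works against both lips at once and can jerk the jar up; leaning 10 to 20 N on one ear as the pivot while tilting up the other frees one lip at a time and keeps the jar down.
- lip_handle_top (a point): Centre of the flat top, 11.4 mm above the seal, of the springy lip on the handle side: a silicone bar 20 mm long across y, 32 to 42 mm from the axis. It overhangs the ear below by 4 mm and gives way outwards when the ear is pulled up with 5 to 8 N. The ear is out once risen 12 mm (a tilt of 0.17 rad, better 0.23); then it can rest on the lip's top as the pivot for the other side.
- lip_far_top (a point): Top of the same kind of lip on the side away from the handle, over the other ear.
- blade_unit: Blade unit, 0.22 kg, loose, knives down in the jar. Origin: centre of the underside of its steel flange (66 mm across, 3 mm thick), which starts on the seal; z up, +y towards the jar's handle. Two 18 mm wide ears reach to 36 mm from the axis at +y and -y. Below the flange: a spigot 57 mm across, 6 mm deep, and knives 44 mm across, lowest point 29 mm below the origin.
- hub_top (a point): Centre of the top of the blade unit's square black plastic hub, 44 mm above the unit's origin. The hub is 22 mm by 22 mm, its sides facing x and y, free to grip from 13 mm above the origin (over the lips) to its top; a round boss 38 mm across lies round its foot up to 9 mm. Gripped on the two sides that face the ears (fingers closing along y) it can be tilted firmly from ear to ear.
- ear_handle (a point): Tip of the blade unit's ear on the side of the jar's handle, at the underside, 36 mm from the axis towards +y; part of the blade unit.
- ear_far (a point): Tip of the blade unit's other ear, at the underside, 36 mm from the axis towards -y; part of the blade unit.
- collar: Black plastic screw collar of the blender, a ring 110 mm across and 30 mm high, lying loose on the counter; leave alone. Origin: centre of its underside.
- funnel: Orange plastic funnel standing on its wide mouth, 112 mm across with a small tab, 112 mm high; loose, leave alone. Origin: centre of its underside.
- silicone_ring: Spare white silicone ring, 82 mm across, 5 mm thick, lying loose on the counter; leave alone. Origin: centre of its underside.
- socket_wrench: Steel socket wrench with black grip lying on the counter, about 195 mm long, 34 mm high; loose, leave alone. Origin: under the middle of its head; the grip runs to its own -x.
There are look-alikes about, which are no part of the job. Several things have the shape of the blade_unit; the one meant has the colours described above. Several things have the shape of the jar; the one meant has the colours described above.

How it is judged:
On the way, in this order (a step that is already met when the one before it is completed fails the run):
1. the ear on the handle side is rocked up out of its lip (risen over 10 mm, unit tilted over about 5 degrees that way) with the other ear risen less than 7 mm (z of ear_handle in the frame of jar above 0.194 m and z of ear_far in the frame of jar below 0.191 m and y of jar in the frame of blade_unit below -0.016 m), for 0.1 s.
2. the other ear is rocked up out of its lip (risen over 10 mm, unit tilted over about 2 degrees the opposite way) with the knives still inside the neck (unit raised less than 29 mm) (z of ear_far in the frame of jar above 0.194 m and y of jar in the frame of blade_unit above 0.006 m and z of blade_unit in the frame of jar below 0.213 m), for 0.1 s.
At the end, for the whole second after the job is handed in: The blade unit is held still in the gripper above the jar, touching nothing else: knives 2 to 52 mm above the seal (flange 31 to 81 mm above it), within 30 mm of the jar's axis, tilted less than 10 degrees; the jar stands upright on the counter within 40 mm of where it was (z of blade_unit in the frame of jar between 0.215 and 0.265 m and horizontal distance between blade_unit and jar below 0.03 m and angle between blade_unit's own z axis and vertical below 0.17 rad and contact force between the fingers and blade_unit above 1 N and contact force between blade_unit and jar below 0.05 N and linear speed of blade_unit below 0.02 m/s and height (world z) of jar below 0.004 m and angle between jar's own z axis and vertical below 0.03 rad and distance of jar from where it was at the start of the episode below 0.04 m); the arm keeps its last pose, push and grip.
It fails at once if the jar is lifted more than 12 mm or tipped more than 10 degrees (height (world z) of jar above 0.012 m or angle between jar's own z axis and vertical above 0.175 rad).
It fails at once if the jar is pushed more than 40 mm from its place (distance of jar from where it was at the start of the episode above 0.04 m).
It fails at once if the collar, funnel, spare ring or wrench is moved more than 30 mm (distance of any of collar, funnel, silicone_ring, socket_wrench from where it was at the start of the episode above 0.03 m).
It also fails if it takes over 48 s, if anything falls off the work surface, if the arm or the gripper's body presses on something with over 40 N, if the wrist force passes 120 N, or if a joint passes its speed limit or range.

## Working session

There is one attempt and no reset: what is moved stays moved. The work goes in short steps, Python scripts to look and compute and a tool call to move; the robot and the scene stay as the last step left them, time stands still between calls to the robot, and variables do not carry over. Pictures are saved under pics/ and viewed, and the job is handed in when it is done.

Besides the shell and the picture viewer there is one more tool, called after ">>>" as name([rows], argument=value, ...), one row to a line, values as JSON. drive_tool: Moves the arm, as the interface text tells. Its arguments: {"type":"object","properties":{"series":{"type":"array"},"grip_force":{"type":"number"}},"required":["series"]}

```bash
ls; mkdir -p pics; python3 - <<'E'
from bench import bot, vision
import cv2,numpy as np
print(bot.observe(), bot.hold_point_z)
for n in("side","top","wrist"):
    p,d=vision.snapshot(n); cv2.imwrite(f"pics/{n}0.png",p[:,:,::-1]); np.savez(f"pics/{n}0.npz",p=p,d=d)
    print(n,vision.camera_model(n))
E
```

```text
pics
{'t': 0.0, 'q': array([9.54347768e-01, 1.04719705e-01, 9.64699728e-02, 1.56388825e+00,
       2.55189044e-05, 1.35313185e+00]), 'qvel': array([-0.00121921, -0.00155378,  0.00183901, -0.00071281, -0.00138816,
       -0.00185527]), 'joint_torque': array([ 2.85997696e-03, -5.56925654e+01,  5.03654194e+01,  1.65473018e-02,
       -1.55822390e-04, -4.39448252e-05]), 'eef_pos': array([0.23274955, 0.55266212, 0.23051076]), 'tool_rot': array([-1.54928423,  0.31332852, -0.3124332 ]), 'force': array([-0.38533226, -0.54215381, -0.62445711]), 'ft_torque': array([ 0.02678569,  0.01182663, -0.01334548]), 'width': 0.08544884674771439} 0.0187
side {'fx': 429.96584467630936, 'fy': 429.96584467630936, 'cx': 318.7775732901259, 'cy': 196.10800190831432, 'dist': array([-0.04773459,  0.        ,  0.        ,  0.        ,  0.        ]), 'R': array([[ 0.99261592, -0.12123073, -0.00409211],
       [-0.08372388, -0.66032534, -0.74629804],
       [ 0.08777213,  0.74112992, -0.66559935]]), 't': array([-0.55592915,  0.16869597,  0.99768884])}
top {'fx': 503.8762046797701, 'fy': 503.8762046797701, 'cx': 314.
[... 168 characters left out ...]
,
       [-0.99839254, -0.02832528, -0.0490919 ],
       [ 0.04926603, -0.00548253, -0.99877064]]), 't': array([-0.01673772,  0.55677442,  1.36641985])}
wrist {'fx': 326.10095408326316, 'fy': 326.10095408326316, 'cx': 318.9147271039983, 'cy': 197.7238318003745, 'dist': array([0.01951428, 0.        , 0.        , 0.        , 0.        ]), 'tool_from_camera': array([[-3.69563901e-04,  9.52550944e-01,  3.04378979e-01,
        -7.78880337e-02],
       [-1.01540814e-03, -3.04379200e-01,  9.52550404e-01,
        -1.42260842e-01],
       [ 9.99999416e-01,  4.29593488e-05,  1.07971555e-03,
        -1.54439571e-04],
       [ 0.00000000e+00,  0.00000000e+00,  0.00000000e+00,
         1.00000000e+00]])}
```

View pics/side0.png

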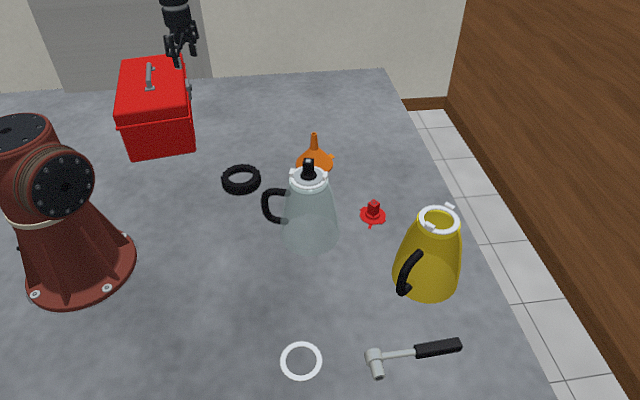

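View pics/top0.png

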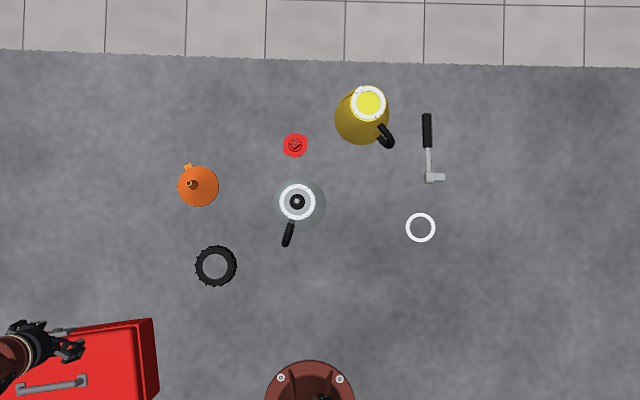

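View pics/wrist0.png

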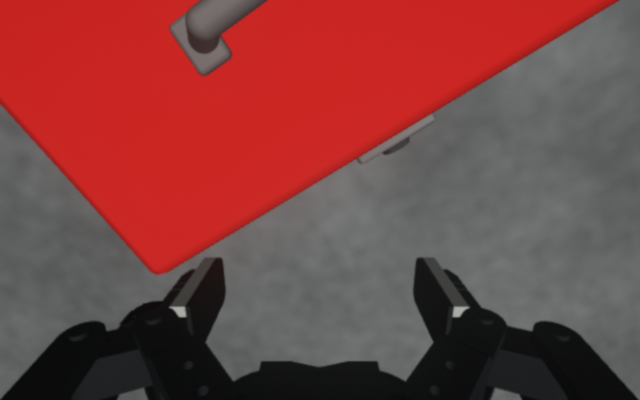

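The top view shows the clear jar with its neck at about (297,202) and the handle out to (286,240). The yellow jar and the red unit are the look-alikes. The arm starts by the red toolbox. Next I'll measure the jar.

```bash
cat > h.py <<'E'
import numpy as np,cv2
from bench import bot,vision
from scipy.spatial.transform import Rotation as Rn
def KD(m): return np.array([[m['fx'],0,m['cx']],[0,m['fy'],m['cy']],[0,0,1.]]),np.array(m['dist'])
def RT(n,st=None):
    m=vision.camera_model(n)
    if 'R' in m: return m,np.array(m['R']),np.array(m['t'])
    T=np.array(m['tool_from_camera']); Rt=Rn.from_rotvec(st['tool_rot']).as_matrix()
    Rwc=Rt@T[:3,:3]; c=Rt@T[:3,3]+st['eef_pos']
    return m,Rwc.T,-Rwc.T@c
def rays(n,uv,st=None):
    m,R,t=RT(n,st);K,D=KD(m)
    p=cv2.undistortPoints(np.array(uv,float).reshape(-1,1,2),K,D)[:,0]
    d=np.c_[p,np.ones(len(p))]@R
    return -R.T@t,d
def onplane(n,uv,z,st=None):
    c,d=rays(n,uv,st); return c+d*((z-c[2])/d[:,2])[:,None]
def proj(n,X,st=None):
    m,R,t=RT(n,st);K,D=KD(m)
    return cv2.projectPoints(np.array(X,float).reshape(-1,1,3),cv2.Rodrigues(R)[0],t,K,D)[0][:,0]
def depthpts(n,d,mask,st=None):
    v,u=np.nonzero(mask&(d>0)); c,r=rays(n,np.c_[u,v],st)
    m,R,t=RT(n,st); return c+r*d[v,u][:,None]
E
python3 - <<'E'
from h import *
for n,(x,y) in(("top",(297,210)),("side",(308,200))):
    p=np.load(f"pics/{n}0.npz")['p'][:,:,::-1]
    c=p[y-60:y+60,x-80:x+80]; cv2.imwrite(f"pics/{n}0c.png",cv2.resize(c,None,fx=5,fy=5,interpolation=cv2.INTER_CUBIC))
Z=np.load("pics/top0.npz");p=Z['p'].astype(int);d=Z['d']
mx=p.max(2);mn=p.min(2)
white=(mn>215); 
roi=np.zeros(d.shape,bool);roi[150:260,240:350]=True
k,l,s,c=cv2.connectedComponentsWithStats((white&roi).astype(np.uint8))
print(s,c)
black=(mx<60)&roi
k,l,s,c=cv2.connectedComponentsWithStats(black.astype(np.uint8))
print(s,c)
for (u,v) in((297,202),(297,185),(297,219),(281,202),(312,202),(286,240),(288,228)): print(u,v,depthpts("top",d,(np.arange(640)[None]==u)&(np.arange(400)[:,None]==v)),p[v,u])
E
```

```text
[[     0      0    640    400 255657]
 [   280    184     35     36    343]] [[319.52996006 199.4970214 ]
 [297.16909621 201.72011662]]
[[     0      0    640    400 255678]
 [   290    194     15     16    142]
 [   290    219      1      1      1]
 [   282    223     13     24    179]] [[319.53496586 199.47424495]
 [297.07042254 201.59859155]
 [290.         219.        ]
 [287.51396648 234.51396648]]
297 202 [[0.53936061 0.04101529 0.2278975 ]] [191 196 201]
297 185 [[0.58223928 0.0435717  0.18266408]] [223 222 225]
297 219 [[0.50055986 0.0412288  0.17950983]] [219 225 232]
281 202 [[0.54032111 0.08087944 0.18048649]] [228 229 234]
312 202 [[0.54254635 0.00633818 0.17789621]] [232 233 238]
286 240 [[0.44800119 0.06838285 0.13272359]] [29 27 30]
288 228 [[0.47800815 0.06407064 0.13833779]] [47 45 47]
```

View pics/top0c.png

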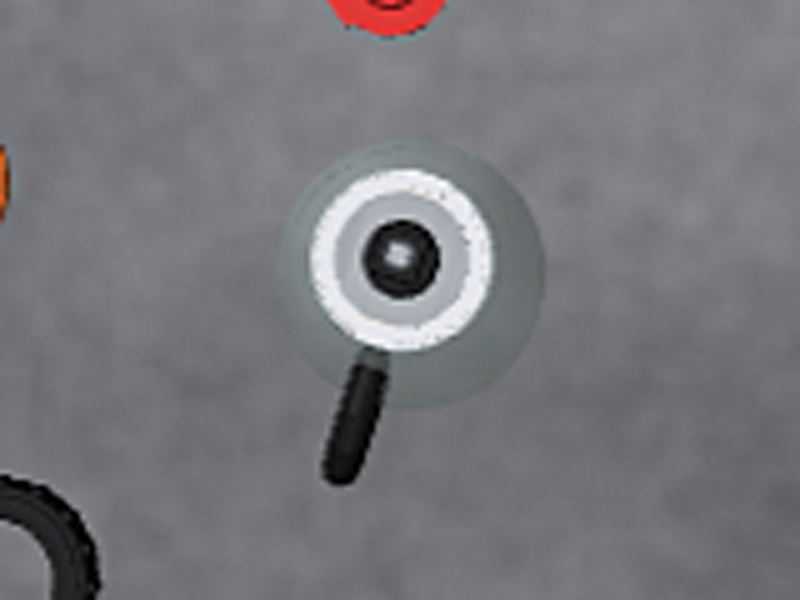

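View pics/side0c.png

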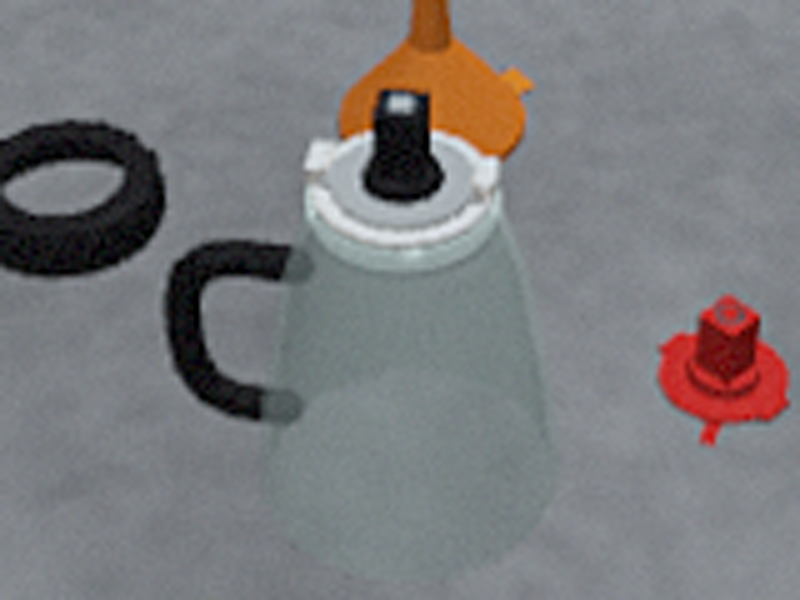

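```bash
python3 - <<'E'
from h import *
st=bot.observe(); R=Rn.from_rotvec(st['tool_rot']).as_matrix(); print("toolR\n",R.round(3))
print("seal",onplane("top",[[297.17,201.72]],.184),"bbox",onplane("top",[[297,201.5]],.184))
print("hubtop blob",onplane("top",[[297.07,201.6]],.2))
c=onplane("top",[[297.17,201.72]],.184)[0]
Z=np.load("pics/top0.npz");p=Z['p'].astype(int);d=Z['d']
m=np.zeros(d.shape,bool);m[223:250,278:298]=True;m&=p.max(2)<60
P=depthpts("top",d,m); P=P[P[:,2]>.08]
g=P[:,:2].mean(0); u=np.linalg.svd(P[:,:2]-g)[2][0]; print("handle",g,u,P[:,2].max(), "far tip r",np.linalg.norm(P[:,:2]-c[:2],axis=1).max())
print("yaw via centre", np.degrees(np.arctan2(*(g-c[:2])[::-1])),"via axis",np.degrees(np.arctan2(*u[::-1])))
# side: lips & hub top
l=[[308-80+320/5,200-60+148/5],[308-80+485/5,200-60+163/5]]
q=onplane("side",l,.1954);print("lips side",q,q.mean(0),np.degrees(np.arctan2(*(q[0]-q[1])[:2][::-1])))
print("hub side",onplane("side",[[308-80+404/5,140+103/5]],.228), "proj c+hub",proj("side",[np.r_[c[:2],.228]]))
for nm,pp in(("hubtop",(297,200)),):print()
E
```

```text
toolR
 [[ 0.922 -0.001  0.388]
 [-0.388 -0.001  0.922]
 [-0.    -1.    -0.001]]
seal [[0.54194198 0.04192784 0.184     ]] bbox [[0.54245862 0.04235119 0.184     ]]
hubtop blob [[0.54151885 0.04170415 0.2       ]]
handle [0.46230337 0.06596832] [-0.95874943  0.28425257] 0.14278544145985617 far tip r 0.11555324818136035
yaw via centre 163.20252469771336 via axis 163.48582362149827
lips side [[0.50811596 0.059531   0.1954    ]
 [0.57953447 0.03964867 0.1954    ]] [0.54382522 0.04958983 0.1954    ] 164.44323158413002
hub side [[0.54478481 0.04467249 0.228     ]] proj c+hub [[307.61812022 161.46515339]]
```

Seal centre is at about (0.542, 0.042) with the handle at about 163.4° yaw. The views agree to within a few mm and 1°. I'll raise the tool, then swing it over the jar with its z axis pointing away from the handle (yaw -16.6°).

>>> drive_tool([
  [0,-50,0,0,0,0,85],
  [0,-90,0,0,0,0,85],
  [40,-100,-29,0,7,0,85],
  [80,-100,-58,0,14,0,85],
  [120,-100,-87,0,21,0,85],
  [160,-100,-116,0,28,0,85],
  [200,-100,-145,0,35,0,85],
  [240,-100,-174,0,42,0,85],
  [280,-100,-203,0,49,0,85],
  [320,-100,-232,0,56,0,85],
  [360,-100,-261,0,63,0,85],
  [400,-100,-290,0,70,0,85],
])

```text
t: 1.35
eef_pos: [0.4895, 0.1283, 0.3308]
tool_rot: [-1.184, 1.249, -1.25]
force: [0.9, 0.8, -0.1]
width: 0.0847
```

```bash
cat >> h.py <<'E'
def goal(pos,z_yaw_deg):
    st=bot.observe(); R=Rn.from_rotvec(st['tool_rot']).as_matrix()
    a=np.radians(z_yaw_deg); z=np.array([np.cos(a),np.sin(a),0]); y=np.array([0,0,-1.]); x=np.cross(y,z)
    Rg=np.c_[x,y,z]
    return (R.T@(np.array(pos)-st['eef_pos'])*1000).round(1), np.degrees(Rn.from_matrix(R.T@Rg).as_rotvec()).round(2)
E
python3 - <<'E'
from h import *
print(goal([.542,.042,.33],-16.6)); st=bot.observe();print(st['q'])
E
```

```text
(array([83.3,  0.9, 57.1]), array([ 0.02, 13.46,  0.05]))
[-2.23305762e-03 -1.31831414e-01  4.63747021e-02  1.74945090e+00
 -7.60487319e-04  1.62341039e+00]
```

>>> drive_tool([
  [28,0,19,0,5,0,85],
  [56,0,38,0,10,0,85],
  [83,1,57,0,13.5,0,85],
  [83,1,57,0,13.5,0,85],
  [83,1,57,0,13.5,0,85],
])

```text
t: 1.85
eef_pos: [0.5417, 0.0419, 0.3294]
tool_rot: [-1.059, 1.421, -1.42]
force: [-0.4, 1.2, -1.0]
width: 0.0852
```

```bash
python3 - <<'E'
from h import *
st=bot.observe(); p,d=vision.snapshot("wrist"); np.savez("pics/w1.npz",p=p,d=d); np.save("pics/w1st.npy",st,allow_pickle=True)
cv2.imwrite("pics/w1.png",p[:,:,::-1]); print(st['eef_pos'],st['q'],goal([.542,.042,.33],-16.6))
print(proj("wrist",[[.542,.042,.228],[.542,.042,.184]],st))
E
```

```text
[0.54173637 0.04194198 0.32938146] [-1.63236283e-01 -1.91138388e-02  1.51002052e-01  1.74250976e+00
 -5.82742804e-04  1.69868178e+00] (array([ 0.5, -0.3,  0.6]), array([ 0.06, -0.01,  0.04]))
[[319.31258188 197.70442382]
 [319.30550126 183.05677481]]
```

View pics/w1.png

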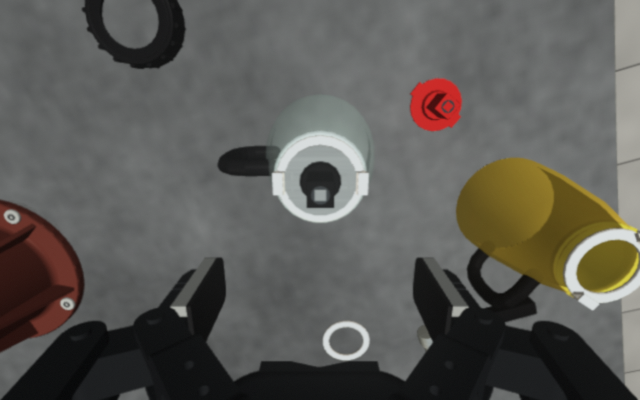

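The wrist view shows the hub top at about (320,197), as predicted, and the lips at (278,184) and (362,183), lying along the tool's z axis. I'll refine position and yaw from this view.

```bash
python3 - <<'E'
from h import *
Z=np.load("pics/w1.npz");p=Z['p'];d=Z['d'];st=np.load("pics/w1st.npy",allow_pickle=True).item()
c=p[120:230,260:380][:,:,::-1]; cv2.imwrite("pics/w1c.png",cv2.resize(c,None,fx=6,fy=5,interpolation=cv2.INTER_CUBIC))
q=p.astype(int)
w=(q.min(2)>200);w[:120]=0;w[235:]=0;w[:,:255]=0;w[:,385:]=0
P=depthpts("wrist",d,w,st)
print("n",len(P)); 
lip=(P[:,2]>.190)
for sgn in(1,-1):
    u=np.array([np.cos(np.radians(163.4)),np.sin(np.radians(163.4))])*sgn
    s=lip&((P[:,:2]-[.542,.042])@u>20e-3); print("lip",sgn,s.sum(),P[s].mean(0), P[s].min(0),P[s].max(0))
ring=P[(P[:,2]<.188)&(P[:,2]>.178)]; 
A=np.c_[2*ring[:,:2],np.ones(len(ring))];
from scipy.optimize import least_squares
(cx,cy),r=cv2.minEnclosingCircle((ring[:,:2]*1000).astype(np.float32)); print("ring enc",cx,cy,r,ring[:,2].mean())
# hub top via depth
r=depthpts("wrist",d,np.pad(np.ones((30,40),bool),((180,190),(300,300))),st); h=r[r[:,2]>.222]; print("hub",len(h),h.mean(0),h.min(0),h.max(0))
x0=np.array([.542,.042]);a=np.radians(163.4);B=np.c_[[-np.sin(a),np.cos(a)],[np.cos(a),np.sin(a)]]
hh=(h[:,:2]-x0)@B; print("hub in jar xy mm",hh.min(0)*1e3,hh.max(0)*1e3)
rect=cv2.minAreaRect((hh*1000).astype(np.float32));print(rect)
E
```

```text
n 1942
lip 1 208 [0.50787049 0.05435828 0.19473367] [0.50171224 0.04400224 0.19108918] [0.5143081  0.06433596 0.19679174]
lip -1 203 [0.57865322 0.03339406 0.19496226] [0.57059381 0.02353593 0.19234675] [0.58486751 0.04297211 0.19668582]
ring enc 544.0792236328125 44.75601577758789 41.36860656738281 0.18323962262166396
hub 778 [0.5430879  0.04510488 0.22753838] [0.52975793 0.03131553 0.22342985] [0.55608021 0.05774827 0.2297892 ]
hub in jar xy mm [-13.82011775 -10.85246591] [ 8.28679862 10.58536632]
((-2.7225284576416016, -0.21805953979492188), (22.059946060180664, 21.449371337890625), 0.5170792937278748)
```

View pics/w1c.png

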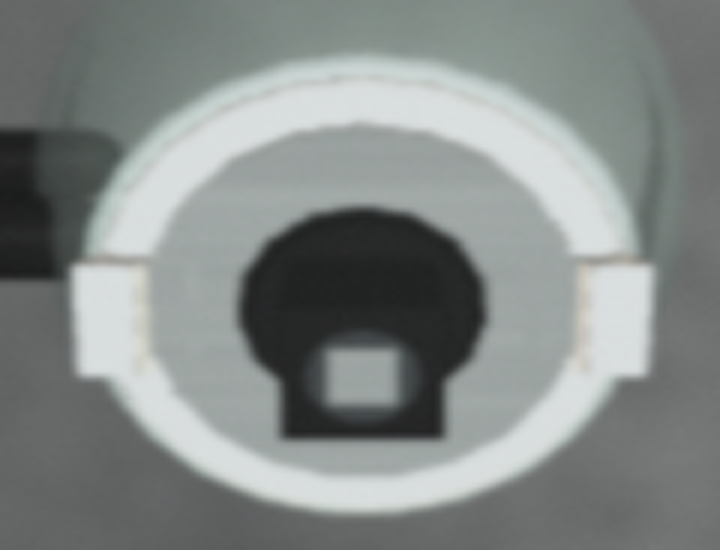

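```bash
python3 - <<'E'
from h import *
print(goal([.5432,.0440,.201],-16.5))
E
```

```text
(array([ -1.9, 128.7,   1.3]), array([ 0.06, -0.11,  0.04]))
```

>>> drive_tool([
  [-2,30,1,0,0,0,60],
  [-2,60,1,0,0,0,60],
  [-2,90,1,0,0,0,50],
  [-2,110,1,0,0,0,45],
  [-2,122,1,0,0,0,40],
  [-2,128,1,0,0,0,40],
  [-2,128.5,1,0,0,0,40],
], grip_force=40)

```text
t: 2.6
eef_pos: [0.5428, 0.0447, 0.2014]
tool_rot: [-1.059, 1.419, -1.419]
force: [0.5, 0.9, 0.4]
width: 0.04
```

```bash
python3 - <<'E'
from h import *
st=bot.observe(); p,d=vision.snapshot("wrist"); q,_=vision.snapshot("side")
cv2.imwrite("pics/w2.png",p[:,:,::-1]); print(st['eef_pos'],st['force'],st['width'],goal([.5432,.0440,.201],-16.5))
cv2.imwrite("pics/s2.png",cv2.resize(q[130:260,230:390,::-1],None,fx=4.5,fy=4.5,interpolation=cv2.INTER_CUBIC))
E
```

```text
[0.54277641 0.04469513 0.20142739] [0.54863978 0.9349082  0.3815967 ] 0.03999882729350891 (array([ 0.4,  1.4, -0. ]), array([-0.03, -0.09,  0.03]))
```

View pics/w2.png

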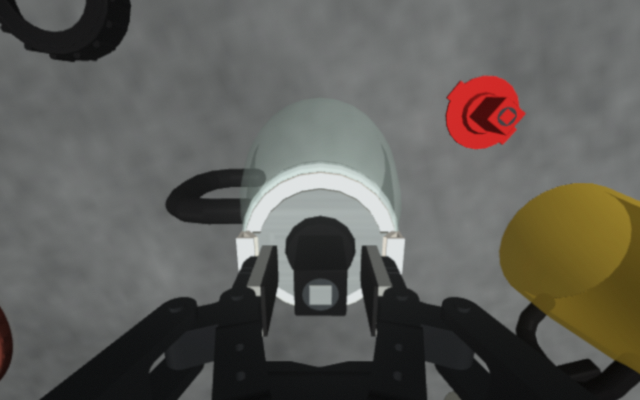

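View pics/s2.png

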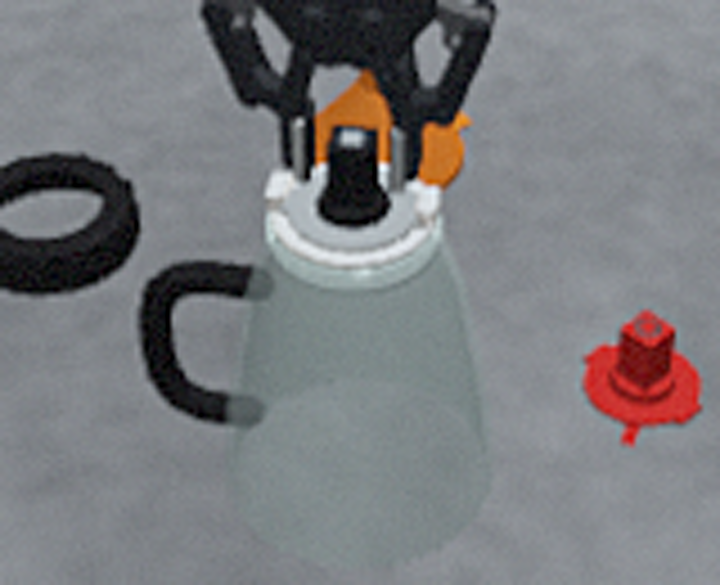

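The hub (295–345 px) is centred between the pads (about 275 and 365), and the fingers are clear of the lips. Closing.

>>> drive_tool([
  [0,1,0,0,0,0,34],
  [0,1,0,0,0,0,28],
  [0,1,0,0,0,0,22],
  [0,1,0,0,0,0,15],
  [0,1,0,0,0,0,10],
  [0,1,0,0,0,0,10],
], grip_force=60)

```text
t: 3.3
eef_pos: [0.5435, 0.0443, 0.202]
tool_rot: [-1.058, 1.418, -1.42]
force: [-1.4, 0.1, 5.9]
width: 0.021
```

```bash
python3 - <<'E'
from h import *
st=bot.observe();print(st)
E
```

```text
{'t': 3.3, 'q': array([-1.58275828e-01, -6.85235390e-02, -1.30329687e-01,  1.50780902e+00,
       -4.84348776e-04,  1.70200994e+00]), 'qvel': array([-0.00016168,  0.00073819, -0.00098262,  0.0001376 ,  0.00165196,
       -0.00062862]), 'joint_torque': array([-2.92749088e-01, -4.42708004e+01,  4.82612944e+01, -8.86432417e-01,
       -3.65471025e-02, -4.74755492e-03]), 'eef_pos': array([0.54347679, 0.04434687, 0.20201992]), 'tool_rot': array([-1.0575816 ,  1.41802461, -1.42012081]), 'force': array([-1.43811408,  0.0822979 ,  5.93195127]), 'ft_torque': array([ 0.06854915,  0.45475776, -0.014135  ]), 'width': 0.020954513066135175}
```

Gripped at width 21 mm. First rock: pivot on the far ear, which is at tool y +18, z +36. Handle side up is a negative turn about tool x, with about 3 mm of lean added. I'll do half of it first.

>>> drive_tool([
  [0,2,0,0,0,0,10],
  [0,3,0,0,0,0,10],
  [0,2.4,0.3,-1,0,0,10],
  [0,1.8,0.6,-2,0,0,10],
  [0,1.1,1,-3,0,0,10],
  [0,0.6,1.3,-4,0,0,10],
  [0,0,1.7,-5,0,0,10],
  [0,-0.7,2.1,-6,0,0,10],
  [0,-0.7,2.1,-6,0,0,10],
], grip_force=100)

```text
t: 4.2
eef_pos: [0.5461, 0.0436, 0.2051]
tool_rot: [-1.122, 1.505, -1.359]
force: [-4.8, 1.7, 15.4]
width: 0.0201
```

```bash
cat >> h.py <<'E'
a0=np.radians(163.5); UY=np.array([np.cos(a0),np.sin(a0),0]); UX=np.array([np.sin(a0),-np.cos(a0),0])
E0=np.array([.54348,.04435,.20202])  # TCP at grasp
def rep(nm=None,jc=None):
    st=bot.observe(); R=Rn.from_rotvec(st['tool_rot']).as_matrix()
    tilt=np.degrees(np.arcsin(R[:,2]@np.array([0,0,-1]))) # + = handle side up
    # tool pts of ears/origin from grasp pose (unit rigid in gripper)
    pt=lambda y,z: st['eef_pos']+R@np.array([0,y,z])/1000
    eh,ef,o=pt(18,-36),pt(18,36),pt(18,0)
    c=E0-[0,0,.018]
    print("t",st['t'],"tilt(handle up +)",round(tilt,2),"roll",np.degrees(np.arcsin(R[2,0])).round(2),"rise mm handle/far/o",[round((q[2]-.184)*1e3,1) for q in(eh,ef,o)],"jar-y shift",((o-c)@UY*1e3).round(1),"jar-x",((o-c)@UX*1e3).round(1))
    tq=st['ft_torque']; print("F",st['force'].round(1),"along handle",(st['force']@UY).round(1),"M about jar x",(tq@UX).round(2),"w",st['width'].round(4))
    if nm:
        q,_=vision.snapshot("side"); cv2.imwrite(f"pics/{nm}.png",cv2.resize(q[130:260,230:390,::-1],None,fx=4.5,fy=4.5,interpolation=cv2.INTER_CUBIC))
E
python3 -c "
from h import *
rep('s3')"
```

```text
t 4.2 tilt(handle up +) 5.83 roll -0.0 rise mm handle/far/o [np.float64(6.8), np.float64(-0.5), np.float64(3.2)] jar-y shift -0.9 jar-x 0.0Traceback (most recent call last):
  File "<string>", line 3, in <module>
    rep('s3')
    ~~~^^^^^^
  File "h.py", line 39, in rep
    tq=st['ft_torque']; print("F",st['force'].round(1),"along handle",(st['force']@UY).round(1),"M about jar x",(tq@UX).round(2),"w",st['width'].round(4))
                                                                                                                                     ^^^^^^^^^^^^^^^^^
AttributeError: 'float' object has no attribute 'round'
```

>>> drive_tool([
  [0,2.4,0.3,-1,0,0,10],
  [0,1.8,0.6,-2,0,0,10],
  [0,1.1,1,-3,0,0,10],
  [0,0.5,1.3,-4,0,0,10],
  [0,0,1.7,-5,0,0,10],
  [0,-0.7,2.1,-6,0,0,10],
  [0,-1.2,2.5,-7,0,0,10],
  [0,-1.8,2.9,-8,0,0,10],
  [0,-1.8,2.9,-8,0,0,10],
])

```text
t: 5.1
eef_pos: [0.5493, 0.0427, 0.2094]
tool_rot: [-1.206, 1.619, -1.27]
force: [-6.2, 1.1, 21.6]
width: 0.0206
```

```bash
sed -i "s/st\['width'\].round(4)/round(st['width'],4)/" h.py
python3 -c "
from h import *
rep('s3')"
```

```text
t 5.1 tilt(handle up +) 13.75 roll -0.02 rise mm handle/far/o [np.float64(16.5), np.float64(-0.6), np.float64(7.9)] jar-y shift -1.7 jar-x 0.1
F [-6.2  1.1 21.6] along handle 6.2 M about jar x 1.63 w 0.0206
```

View pics/s3.png

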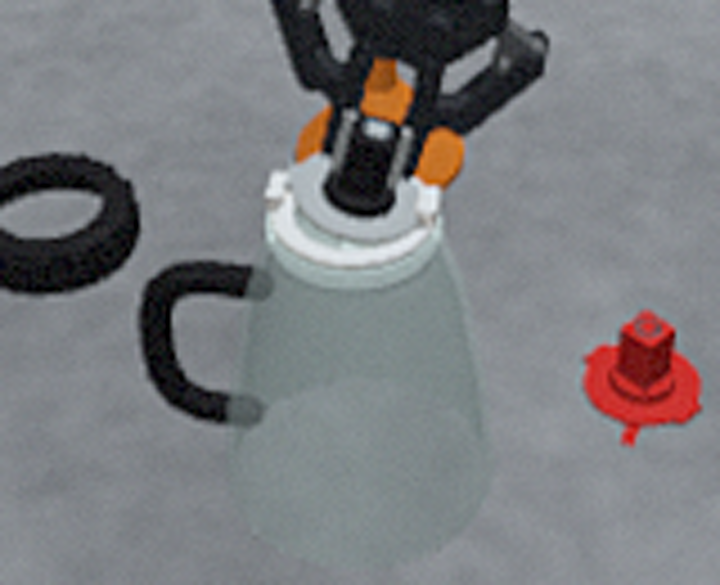

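```bash
python3 - <<'E'
from h import *
q,_=vision.snapshot("side"); cv2.imwrite("pics/s4.png",cv2.resize(q[160:190,280:340,::-1],None,fx=13,fy=13,interpolation=cv2.INTER_CUBIC))
w,_=vision.snapshot("wrist"); cv2.imwrite("pics/w4.png",cv2.resize(w[150:350,200:440,::-1],None,fx=3,fy=3,interpolation=cv2.INTER_CUBIC))
E
```

```text
(no output)
```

View pics/s4.png

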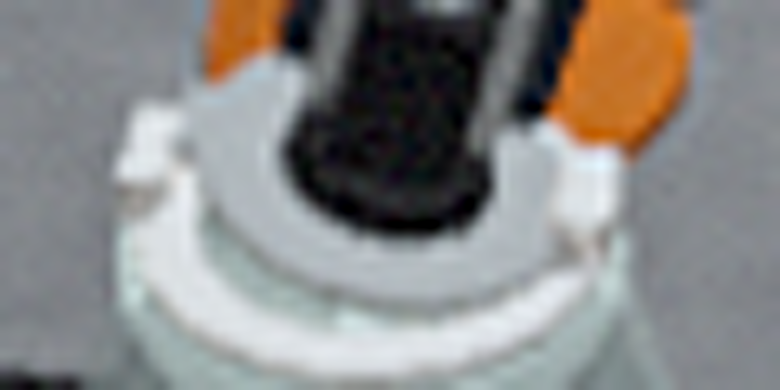

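View pics/w4.png

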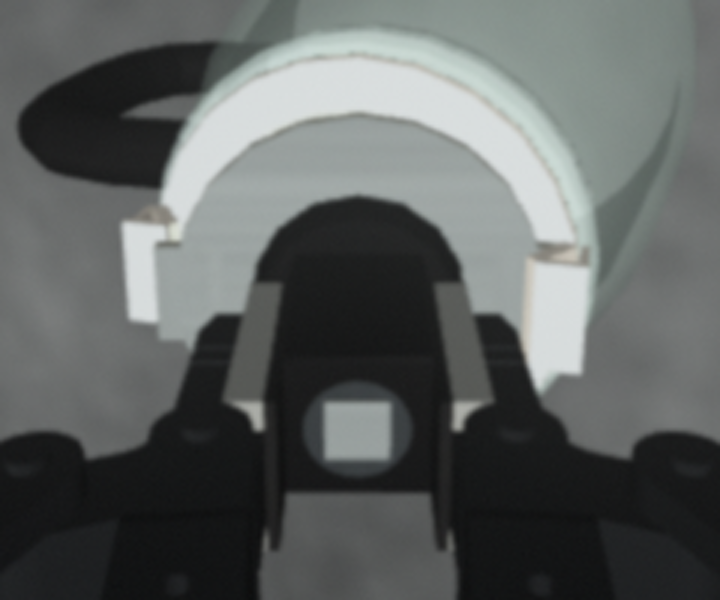

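The handle ear is clearly out and above its lip, on the left in both views. Next I'll shift the unit about 2 mm towards the handle so the ear overlaps the lip top, then lower it onto the lip.

>>> drive_tool([
  [0,0,-1,0,0,0,10],
  [0,0,-2,0,0,0,10],
  [0,0,-2.5,0,0,0,10],
  [0,0.6,-2.8,1,0,0,10],
  [0,1.3,-3.1,2,0,0,10],
  [0,1.9,-3.4,3,0,0,10],
  [0,2.5,-3.7,4,0,0,10],
  [0,2.5,-3.7,4,0,0,10],
])

```text
t: 6.05
eef_pos: [0.5446, 0.0443, 0.2078]
tool_rot: [-1.163, 1.56, -1.317]
force: [1.6, 0.3, 0.1]
width: 0.0204
```

```bash
python3 - <<'E'
from h import *
rep()
q,_=vision.snapshot("side"); cv2.imwrite("pics/s5.png",cv2.resize(q[160:190,280:340,::-1],None,fx=13,fy=13,interpolation=cv2.INTER_CUBIC))
w,_=vision.snapshot("wrist"); cv2.imwrite("pics/w5.png",cv2.resize(w[150:350,200:440,::-1],None,fx=3,fy=3,interpolation=cv2.INTER_CUBIC))
E
```

```text
t 6.05 tilt(handle up +) 9.67 roll -0.02 rise mm handle/far/o [np.float64(12.1), np.float64(0.0), np.float64(6.1)] jar-y shift 1.9 jar-x 0.2
F [1.6 0.3 0.1] along handle -1.4 M about jar x -0.51 w 0.0204
```

View pics/s5.png

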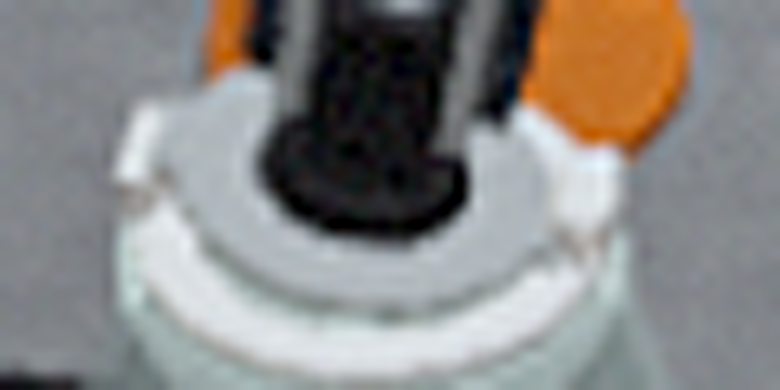

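View pics/w5.png

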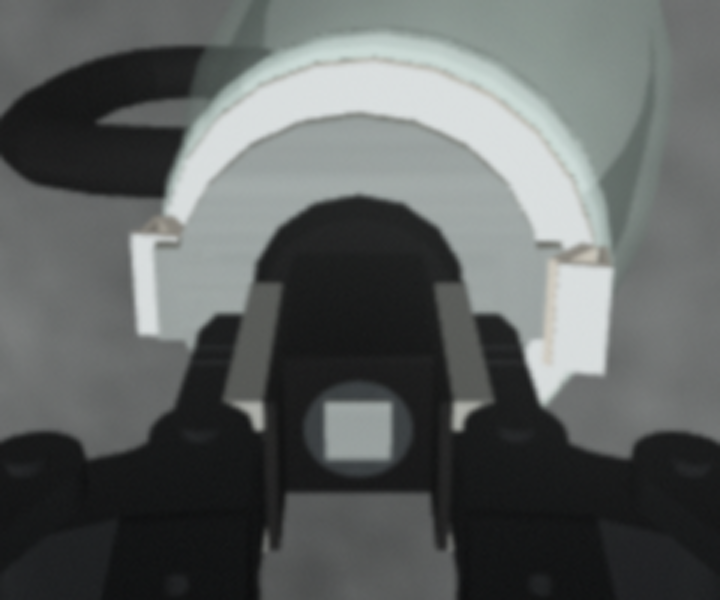

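The handle ear now lies over its lip with good overlap. Second rock: pivot on the handle ear at tool (18, -36), lean on it and raise the far side.

>>> drive_tool([
  [0,2,0,0,0,0,10],
  [0,3.5,0,0,0,0,10],
  [0,2.9,-0.3,1,0,0,10],
  [0,2.3,-0.6,2,0,0,10],
  [0,1.7,-1,3,0,0,10],
  [0,1.1,-1.3,4,0,0,10],
  [0,0.5,-1.7,5,0,0,10],
  [0,-0.2,-2.1,6,0,0,10],
  [0,-0.2,-2.1,6,0,0,10],
])

```text
t: 7.05
eef_pos: [0.5424, 0.0451, 0.2104]
tool_rot: [-1.098, 1.473, -1.381]
force: [-4.0, 0.5, 16.0]
width: 0.0204
```

```bash
python3 - <<'E'
from h import *
rep()
q,_=vision.snapshot("side"); cv2.imwrite("pics/s6.png",cv2.resize(q[160:190,280:340,::-1],None,fx=13,fy=13,interpolation=cv2.INTER_CUBIC))
E
```

```text
t 7.05 tilt(handle up +) 3.67 roll -0.05 rise mm handle/far/o [np.float64(10.7), np.float64(6.1), np.float64(8.4)] jar-y shift 2.4 jar-x 0.4
F [-4.   0.5 16. ] along handle 3.9 M about jar x 1.87 w 0.0204
```

View pics/s6.png

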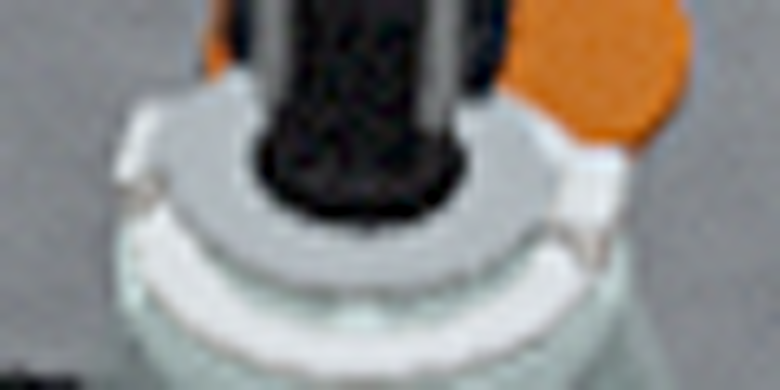

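>>> drive_tool([
  [0,2.4,-0.3,1,0,0,10],
  [0,1.8,-0.6,2,0,0,10],
  [0,1.1,-1,3,0,0,10],
  [0,0.5,-1.3,4,0,0,10],
  [0,-0.1,-1.7,5,0,0,10],
  [0,-0.7,-2.1,6,0,0,10],
  [0,-1.2,-2.5,7,0,0,10],
  [0,-1.8,-2.9,8,0,0,10],
  [0,-2.4,-3.3,9,0,0,10],
  [0,-3,-3.7,10,0,0,10],
  [0,-3,-3.7,10,0,0,10],
])

```text
t: 8.2
eef_pos: [0.5401, 0.0461, 0.2165]
tool_rot: [-0.984, 1.321, -1.481]
force: [-1.3, -0.4, 16.4]
width: 0.0203
```

```bash
python3 - <<'E'
from h import *
rep()
q,_=vision.snapshot("side"); cv2.imwrite("pics/s7.png",cv2.resize(q[160:190,280:340,::-1],None,fx=13,fy=13,interpolation=cv2.INTER_CUBIC))
w,_=vision.snapshot("wrist"); cv2.imwrite("pics/w7.png",cv2.resize(w[150:350,200:440,::-1],None,fx=3,fy=3,interpolation=cv2.INTER_CUBIC))
E
```

```text
t 8.2 tilt(handle up +) -6.59 roll -0.1 rise mm handle/far/o [np.float64(10.5), np.float64(18.8), np.float64(14.7)] jar-y shift 1.7 jar-x 0.7
F [-1.3 -0.4 16.4] along handle 1.1 M about jar x 0.52 w 0.0203
```

View pics/s7.png

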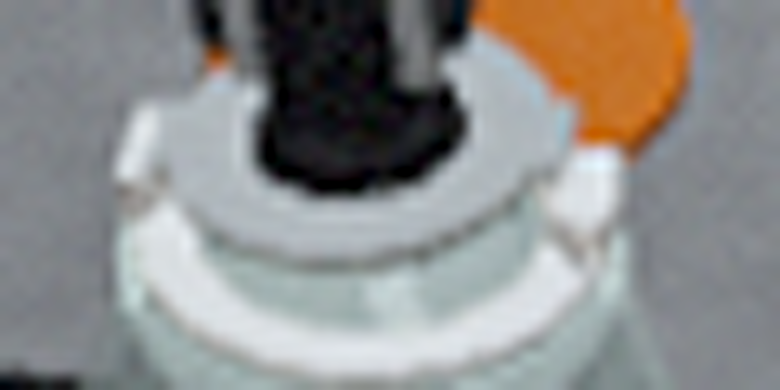

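View pics/w7.png

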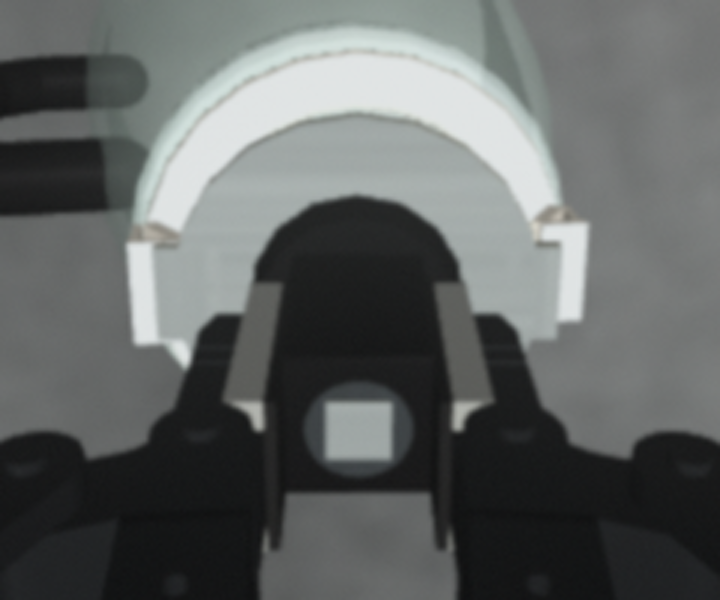

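Both ears are out: the far ear has risen about 19 mm and the handle ear rests on its lip. Now I'll work out the level raise, with the flange about 50 mm above the seal.

```bash
python3 - <<'E'
from h import *
st=bot.observe()
print(goal(np.r_[st['eef_pos'][:2],.222],-16.5)); print(goal(np.r_[E0[:2],.252],-16.5))
E
```

```text
(array([-0. , -5.5,  0.6]), array([-6.55, -0.07, -0.1 ]))
(array([  0.6, -34.9,   7.7]), array([-6.55, -0.07, -0.1 ]))
```

>>> drive_tool([
  [0,-2,0.2,0,0,0,10],
  [0,-5,0.6,-1,0,0,10],
  [0,-8,1.2,-3,0,0,10],
  [0,-12,2,-5,0,0,10],
  [0,-16,3,-6.5,0,0,10],
  [0,-20,4,-6.5,0,0,10],
  [0,-24,5,-6.5,0,0,10],
  [0,-28,6,-6.5,0,0,10],
  [0,-32,7,-6.5,0,0,10],
  [0,-35,7.7,-6.5,0,0,10],
  [0,-35,7.7,-6.5,0,0,10],
  [0,-35,7.7,-6.5,0,0,10],
])

```text
t: 9.5
eef_pos: [0.5436, 0.045, 0.2522]
tool_rot: [-1.056, 1.419, -1.418]
force: [0.2, -0.2, -3.3]
width: 0.0207
```

```bash
python3 - <<'E'
from h import *
rep('s8'); print(bot.observe()['eef_pos'],np.abs(bot.observe()['qvel']).max())
p,d=vision.snapshot("top"); np.savez("pics/t8.npz",p=p,d=d); cv2.imwrite("pics/t8.png",cv2.resize(p[140:260,220:380,::-1],None,fx=4.5,fy=4.5))
w,_=vision.snapshot("wrist"); cv2.imwrite("pics/w8.png",w[:,:,::-1])
E
```

```text
t 9.5 tilt(handle up +) -0.06 roll -0.1 rise mm handle/far/o [np.float64(50.1), np.float64(50.2), np.float64(50.2)] jar-y shift 0.0 jar-x 0.7
F [ 0.2 -0.2 -3.3] along handle -0.2 M about jar x -0.02 w 0.0207
[0.54353914 0.04501233 0.25200748] 0.002865570061525498
```

View pics/s8.png

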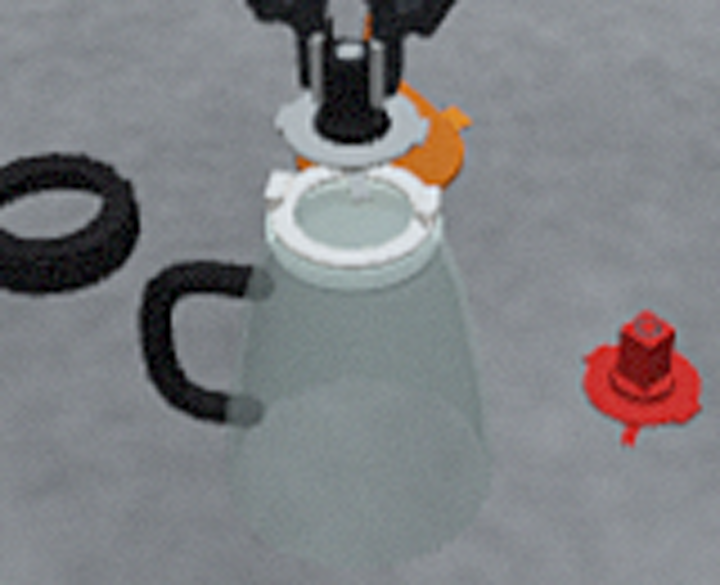

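View pics/w8.png

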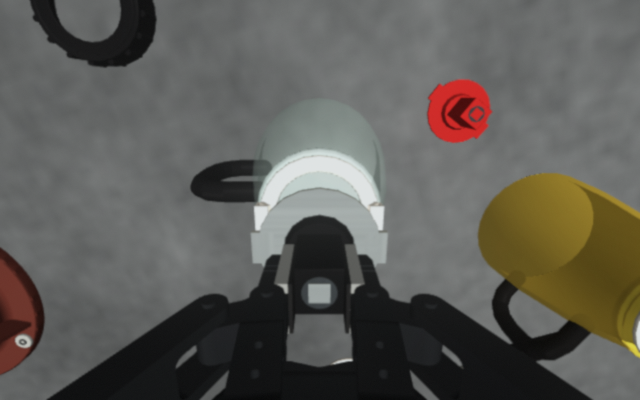

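The unit hangs level and clear above the jar. The jar has not moved, and the wrist force is about the unit's weight. Handing in.

```bash
python3 - <<'E'
from h import *
print(bot.job_done()); rep()
E
```

```text
the job is handed in; nothing more can be done
None
the job is handed in; nothing more can be done
```

The blade unit is out of the seal and held level above the jar, and I handed the job in at about 9.7 s. The simulator reports no verdict.

- **Rocking:** I gripped the hub on the two sides facing the ears, at 100 N. Leaning up to about 22 N on the far ear, a little over the advised 20 N, I tilted the handle side up 13.8°; by arm pose that ear rose about 16 mm and the far ear stayed at about 0. I then set the handle ear on top of its lip and, leaning about 16 N on it, tilted the far side up to 6.6° the other way. The far ear rose about 19 mm with the unit raised about 15 mm.
- **Last checks:** The flange is about 50 mm above the seal, so the knives are about 21 mm clear. Tilt is about 0.1°, and the unit is within 1 mm of where it was gripped.
- **Forces:** The wrist reads 3.3 N downward. The unit weighs about 2.2 N and the sensor already read about 0.6 N at the start, so I see no sign of other contact.
- **Surroundings:** The side view shows the jar upright in the same place, and I saw no change in the other things, though I did not measure their positions again.
- **Disagreement:** The top and wrist cameras put the jar's centre 2 to 3 mm apart. I went mostly by the wrist view, and the fingers closed cleanly on the hub.

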